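# Raise a grinder test deck with a lever jack and hold it

## Robot

A 6-joint arm with a two-finger parallel gripper is mounted at the origin on the work surface. World frame = base frame: x ahead of the robot, y to its left, z up, the work surface at z = 0. Lengths are in m, angles in degrees, forces in N, time in s.
With the tool pointing down it reaches from about 0.4 to 0.825 m from the base axis. Payload 7 kg.
Tool frame: the origin (TCP) lies midway between the tips of the shut fingers; the grasp point (between the pads) lies 19 mm behind it; z points along the fingers, y is the line along which they close (so a half turn about z gives the same grasp; the last joint's range is limited). The gripper opens to 85 mm and grips with 20 to 120 N. Pads are 22 mm wide; open, the fingers measure 114 mm over their backs; the gripper's body (76 mm by 85 mm) begins 54 mm behind the grasp point. The pads swing forward as they close: fully open they stand 13 mm farther back than shut.
Start: joints at [-60.212, 20.546, 0.682, 0, -70.136, -16.507], TCP at [0.155, -0.657, 0.195] pointing down, gripper open.
Joint ranges: [-176.03, 176.03], [-82.01, 121.73], [-58.28, 71.71], [-173.87, 95.51], [-174.79, -0.11], [-173.66, 173.66]. Speed limits (degrees/s): [136.94, 136.94, 172.46, 180, 180, 180].

## Interface

Orientations are given as [roll, pitch, yaw] about the fixed x, y, z axes, in that order (R = Rz(yaw) Ry(pitch) Rx(roll)).
In Python, from rig import manip, eoat, kinematics, cams, finder gives the robot as it stands. Calls block until the motion is done:
- manip.move_pose(position, orientation): joint-space move of the TCP to a pose.
- manip.move_linear(position, ori=None, rate=0.15): straight line of the TCP; ori=None keeps the orientation; rate is the mean speed in m/s.
- manip.move_joints(angles): joint-space move.
- eoat.grip(opening): finger opening in m; the grip force is fixed at half the most; returns when the fingers have stopped.
- manip.pause(seconds).
- kinematics.solve_ik(position, orientation): joint angles nearest the present ones, or None.
- manip.state(): the state.
- cams.get_image(name): name is "scene" or "top" or "wrist"; returns the picture (384x512x3 uint8, blue, green, red); there is no depth.
- cams.camera_params(name): a dict with "intrinsics" (3x3 intrinsics, pixels), "R" (3x3) and "t" (3): a world point X has camera coordinates R X + t. Camera axes: x right, y down, z forward; pixel columns grow to the right and rows downward; lengths in m; the calibration is good to about 2 mm. A picture is of the moment at which its call begins: read the wrist's pose just before it. camera_params takes no time and is no camera call; for the wrist camera it gives the pose at the moment of the call.
A pose or a line that the arm cannot do raises manip.Unreachable and nothing moves.
- manip.hand_in(): hands the job in; it is judged then, once.
Trained networks look in the newest picture that a camera, given by its name, has taken for a name from the list of things; names that differ only in an ending like _2 or _b are one class to them, and where a whole thing is asked for, a point or a joint stands for the part that bears it (a point fixed in the world has none). Each returns a list of dicts, best first, with "score" (0 to 1); they miss things now and then, are a little off and sometimes report something else, mostly with a low value. They report only what shows in the picture. A call takes as long as a camera call.
- finder.boxes_of(thing, camera): "position" ([column, row] in pixels, amid what is visible of it).
- finder.outline_of(thing, camera): "mask" (384x512 bool, what is visible of it) and "position" ([column, row] in pixels, amid what is visible of it).
- finder.pinpoint(thing, camera): "position" ([column, row] in pixels: a listed point, or the origin of a listed thing).
The state is a dict: "clock": time; "qpos": joint angles; "dq": joint speeds; "effort": joint torques, N m; "eef_pos": TCP position; "tcp_rot": TCP orientation; "wrist_force": force on the tool from outside, world axes, zero at the start; "wrist_torque": the same for the moment, N m; "opening": finger opening in m; "gripper_force": force on a finger pad.
Only numpy, scipy, OpenCV 4.12 (cv2) and the standard library are available. Lean on these libraries where they do the work, as an engineer would, in place of code of your own. Each camera call takes 0.05 s, during which the arm holds its last target. There are 200 camera calls.

## Task

Stand the red lever jack flat on the bench with its saddle centred under the black cross of the yellow lift tongue on the test deck, pump its handle once all the way down and let it come fully back up so that the deck settles, then press the handle all the way down again and finish while still holding it down, the deck raised on the jack alone. Do not push or lift the deck, tongue or grinder with the arm, and leave the other things on the bench where they are.

Things in the scene. Friction and masses are not known exactly. Their poses are not given: they have to be found in the camera images.
- jack: loose red lever jack, 0.8 kg. Origin on its underside below the red grip block; x points forward to the saddle (at x = 80 mm), z up. Base plate 72 mm wide, 10 thick, x = -165 to 100. Grip block 34 (x) by 36 mm (y), top at z = 65, free on both y sides: grasp it across y from above. Handle hinged at x = -35, z = 50, rising backwards (-x)
- saddle: round steel saddle of the jack, 36 mm across, on a plunger that rises as the handle goes down
- saddle_top (a point): centre of the saddle's flat top; 46 mm above the bench with the handle up, 74 mm with it fully down (28 mm stroke)
- handle (a joint): angle of the jack's spring-returned handle: 0 = up (26 degrees above level), 0.45 rad = fully down on its stop, level. Nothing latches: let go and it comes back up while the saddle sinks. Pressing the paddle takes about 3 N empty, 8 to 16 N under the deck's load
- paddle: black flat paddle ending the handle, 50 long, 40 wide, 14 mm thick. Origin at the centre of its top face, 115 mm along the handle from the hinge and 7 mm above the handle's line (jack frame: x = -135, z = 106 mm when up; x = -150, z = 57 when fully down); x points along the handle to the hinge, z out of the top face
- deck: aluminium test deck, 240 x 300 x 8 mm, a blue angle grinder clamped on it (together 3 kg), hinged along its far edge on a fixed base. Origin at the middle of its front edge, 54 mm above the bench; x points to the hinge line, at x = 245 mm; the fixed base below begins at x = 20, so the bench below the tongue is free. A jack set straight in has its x along the deck's x
- lift_tongue: yellow lift tongue, 50 mm wide, 10 mm thick, clamped somewhere along the deck's front edge (it does not slip) and sticking 55 mm out from it over the bench, with a black cross on top. Axes as the deck's; origin at the lift point
- lift_point (a point): marked lift point: on the underside of the yellow tongue, right below the centre of the black cross, 56 mm above the bench when the deck is down; 25 mm behind the tongue's free end. The deck's load here is about 12 to 20 N; a full stroke raises it by about 18 mm
- scanner: black and grey pistol-grip barcode scanner lying on its side, about 160 x 60 x 45 mm; a bystander, leave it alone
- screwdriver: screwdriver lying flat; a bystander, leave it alone
- sticker_roll: white paper roll, 90 mm across, 30 mm high; a bystander, leave it alone
- wrench: steel open-end wrench lying flat; a bystander, leave it alone
- grease_jar: small jar, 66 mm across, 75 mm high, yellow cap; a bystander, leave it alone
- spare_foot: black rubber foot, 40 mm across, 30 mm high; a bystander, leave it alone

How it is judged (in metres and radians):
On the way, in this order (a step that is already met when the one before it is completed fails the run):
1. the jack stands flat on the bench, handle up, its saddle centred within 12 mm under the lift point (horizontal distance between saddle_top and lift_point below 0.012 m and angle between jack's own z axis and vertical below 0.05 rad and height (world z) of jack below 0.005 m and value of joint handle below 0.09 rad and linear speed of jack below 0.02 m/s), for 0.2 s.
2. first stroke: the handle is all the way down and the saddle has raised the lift point (horizontal distance between saddle_top and lift_point below 0.012 m and angle between jack's own z axis and vertical below 0.05 rad and height (world z) of jack below 0.005 m and value of joint handle above 0.4 rad and height (world z) of lift_point above 0.068 m and contact force between saddle and lift_tongue above 6 N), for 0.1 s.
3. the handle is back up and the deck is down again (value of joint handle below 0.09 rad and height (world z) of lift_point below 0.059 m), for 0.1 s.
At the end, for the whole second after the job is handed in: Jack flat within 0.05 rad, saddle within 12 mm of the lift point seen from above; arm presses the paddle (over 2 N), handle beyond 0.40 rad; lift point over 68 mm above the bench, saddle carrying over 6 N of it; handle still; arm off deck, tongue and grinder (all of step 2 and contact force between any of the fingers, the arm and paddle above 2 N and velocity of joint handle below 0.1 rad/s and contact force between each of the fingers, the arm and deck below 0.5 N); the arm keeps its last pose, push and grip.
It fails at once if the arm pushes on the deck, tongue or grinder (over 5 N) (contact force between any of the fingers, the arm and deck above 5 N).
It fails at once if the jack is tipped over (angle between jack's own z axis and vertical above 0.5 rad).
It fails at once if a bystander is moved by more than 30 mm (distance of any of scanner, screwdriver, sticker_roll, wrench, grease_jar, spare_foot from where it was at the start of the episode above 0.03 m).
It also fails if it takes over 64 s, if anything falls off the work surface, if the arm or the gripper's body presses on something with over 40 N, if the wrist force passes 120 N, or if a joint passes its speed limit or range.

## Working session

There is one attempt and no reset: what is moved stays moved. The work goes in short steps, each a Python script; the robot and the scene stay as the last script left them, time stands still between calls to the robot, and variables do not carry over. Pictures are saved under pics/ and viewed, at most 10 in all, crops included, and the job is handed in when it is done.

```bash
mkdir -p pics; ls; cat > h.py <<'E'
from rig import manip, eoat, kinematics, cams, finder
import numpy as np, cv2
def ray(cam,px,z,P=None):
    P=P or cams.camera_params(cam); K=np.array(P["intrinsics"]);R=np.array(P["R"]);t=np.array(P["t"])
    d=R.T@np.linalg.solve(K,[px[0],px[1],1]); c=-R.T@t
    return c+d*(z-c[2])/d[2]
def proj(cam,X,P=None):
    P=P or cams.camera_params(cam); p=np.array(P["intrinsics"])@(np.array(P["R"])@np.array(X)+np.array(P["t"])); return p[:2]/p[2]
E
python3 - <<'E'
from h import *
s,t=cams.get_image("scene"),cams.get_image("top")
cv2.imwrite("pics/a.png",s);cv2.imwrite("pics/b.png",t)
print({k:v for k,v in manip.state().items()})
for c in("top","scene"):
  P=cams.camera_params(c);print(c,-np.array(P["R"]).T@P["t"])
  for th,z in(("jack",0),("saddle_top",.046),("paddle",.106),("lift_point",.056),("deck",.054),("lift_tongue",.056),("scanner",.02),("grease_jar",.04),("sticker_roll",.02),("screwdriver",.01),("wrench",.005),("spare_foot",.02)):
    r=finder.pinpoint(th,c)
    print(th,[(np.round(a["position"],1).tolist(),round(a["score"],2),ray(c,a["position"],z).round(3).tolist()) for a in r[:2]])
E
```

```text
pics
{'clock': 0.1, 'qpos': array([-6.02110369e+01,  2.05874847e+01,  6.38914081e-01, -1.65818433e-02,
       -7.01341743e+01, -1.65077980e+01]), 'dq': array([-0.00761255, -0.06163094,  0.11824645, -0.03463095, -0.0528827 ,
        0.13303069]), 'effort': array([-9.66322659e-04, -5.84766877e+01,  2.94109029e+01,  6.95439130e+00,
       -3.09697702e-03,  6.35346602e-07]), 'eef_pos': array([ 0.1549347 , -0.65649299,  0.19365847]), 'tcp_rot': array([ 1.79916236e+02, -8.56740961e-03, -1.66724475e+02]), 'wrist_force': array([ 0.08078989, -0.33079239,  0.09647743]), 'wrist_torque': array([-0.02332705,  0.04254426, -0.02339275]), 'gripper_force': 0.0, 'opening': 0.08556534861716614}
top [ 0.3812182  -0.04186745  1.35152176]
jack [([306.9, 200.0], 0.96, [0.534, -0.168, 0.0])]
saddle_top [([316.4, 170.3], 0.54, [0.616, -0.193, 0.046])]
paddle [([300.0, 245.1], 0.49, [0.399, -0.137, 0.106]), ([203.4, 126.5], 0.29, [0.733, 0.129, 0.106])]
lift_point [([203.4, 131.9], 0.89, [0.731, 0.136, 0.056])]
deck [([204.0, 125.3], 0.94, [0.751, 0.135, 0.054])]
lift_tongue [([204.3, 134.4], 0.86, [0.723, 0.
[... 710 characters left out ...]
oint [([290.4, 273.2], 0.87, [0.723, 0.138, 0.056])]
deck [([287.5, 282.3], 0.61, [0.75, 0.138, 0.054]), ([124.1, 163.3], 0.56, [0.506, -0.459, 0.054])]
lift_tongue [([291.6, 272.7], 0.64, [0.721, 0.141, 0.056]), ([289.7, 273.2], 0.54, [0.724, 0.137, 0.056])]
scanner [([123.2, 161.3], 0.96, [0.474, -0.486, 0.02])]
grease_jar [([114.1, 189.9], 0.75, [0.603, -0.447, 0.04]), ([290.7, 271.5], 0.47, [0.709, 0.137, 0.04])]
sticker_roll [([405.0, 268.3], 0.87, [0.592, 0.436, 0.02])]
screwdriver [([401.9, 231.9], 0.67, [0.466, 0.418, 0.01])]
wrench [([115.8, 218.7], 0.74, [0.678, -0.41, 0.005]), ([206.9, 200.6], 0.61, [0.531, -0.173, 0.005])]
spare_foot [([369.1, 236.0], 0.45, [0.517, 0.326, 0.02])]
```

View pics/a.png

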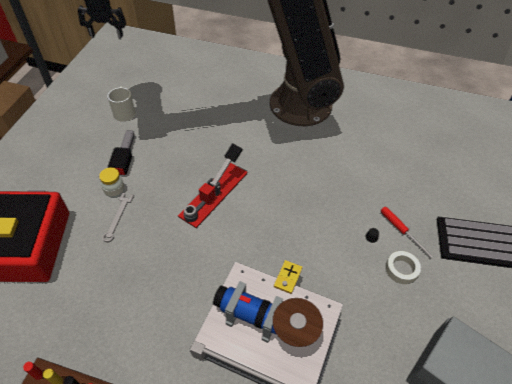

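View pics/b.png

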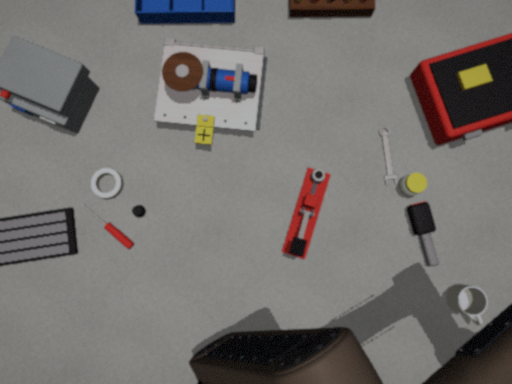

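The scene shows the jack (red, about (213,190) in scene, (308,210) in top), saddle end toward the deck. The tongue is at (289,273) in scene and (204,130) in top. The path between them is clear. Next I'll take closer wrist views.

```bash
python3 - <<'E'
from h import *
st=manip.state();P=cams.camera_params("wrist");print("cam rel TCP",-np.array(P["R"]).T@P["t"]-st["eef_pos"])
for yaw in(165.5,-14.5):
  for p in([.535,-.17,.03],[.5,-.16,.3],[.65,.13,.03],[.6,.12,.3]): 
    q=kinematics.solve_ik(p,[180,0,yaw]); print(yaw,p,None if q is None else np.round(q))
manip.move_pose([.53,-.168,.30],[180,0,165.5])
P=cams.camera_params("wrist");im=cams.get_image("wrist");cv2.imwrite("pics/c.png",im)
C=-np.array(P["R"]).T@P["t"];print(C, manip.state()["clock"])
for th,z in(("jack",0),("saddle_top",.046),("paddle",.106),("lift_point",.056)):
    r=finder.pinpoint(th,"wrist")
    print(th,[(np.round(a["position"],1).tolist(),round(a["score"],2),ray("wrist",a["position"],z,P).round(4).tolist()) for a in r[:2]])
E
```

```text
cam rel TCP [-0.06201936 -0.01598944  0.17844228]
165.5 [0.535, -0.17, 0.03] [   2.   19.  -26.   -0.  -45. -107.]
165.5 [0.5, -0.16, 0.3] [   4.    3.   -8.   -0.  -79. -108.]
165.5 [0.65, 0.13, 0.03] [  28.   27.  -12.   -0.  -51. -133.]
165.5 [0.6, 0.12, 0.3] [  30.   12.    2.   -0.  -80. -134.]
-14.5 [0.535, -0.17, 0.03] [  2.  19. -26.   0. -45.  73.]
-14.5 [0.5, -0.16, 0.3] [  4.   3.  -8.   0. -79.  72.]
-14.5 [0.65, 0.13, 0.03] [ 28.  27. -12.   0. -51.  47.]
-14.5 [0.6, 0.12, 0.3] [ 30.  12.   2.   0. -80.  46.]
[ 0.46819347 -0.15318247  0.47823097] 3.5833
jack [([249.2, 157.9], 0.56, [0.53, -0.1759, 0.0])]
saddle_top [([245.2, 210.7], 0.86, [0.6045, -0.2014, 0.046])]
paddle [([256.5, 60.4], 0.58, [0.4044, -0.1324, 0.106])]
lift_point [([465.9, 230.6], 0.6, [0.7218, 0.1321, 0.056])]
```

View pics/c.png

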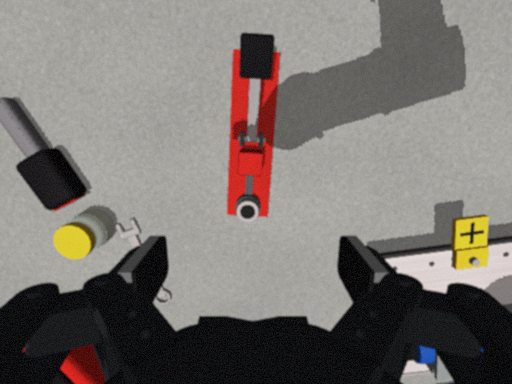

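Wrist view: jack paddle at (256,55), saddle at (247,208), grip block at (250,160). The tongue cross is at (471,233). Next is a closer look at the tongue and the deck's front edge.

```bash
python3 - <<'E'
from h import *
manip.move_pose([.74,.13,.30],[180,0,175])
manip.pause(.3)
P=cams.camera_params("wrist");im=cams.get_image("wrist");cv2.imwrite("pics/d.png",im)
print(-np.array(P["R"]).T@P["t"], manip.state()["clock"])
for th,z in(("lift_point",.056),("lift_tongue",.056),("deck",.054)):
    r=finder.pinpoint(th,"wrist")
    print(th,[(np.round(a["position"],1).tolist(),round(a["score"],2),ray("wrist",a["position"],z,P).round(4).tolist()) for a in r[:2]])
hsv=cv2.cvtColor(im,cv2.COLOR_BGR2HSV);m=cv2.inRange(hsv,(22,150,90),(35,255,255))
m=cv2.morphologyEx(m,cv2.MORPH_CLOSE,np.ones((15,15)))
c=max(cv2.findContours(m,0,2)[0],key=cv2.contourArea)
w=np.array([ray("wrist",p[0],.066,P)[:2] for p in c],np.float32)*1000
r=cv2.minAreaRect(w);print(r,cv2.boxPoints(r).round(1).tolist())
for a,b in(((155,122),(257,130)),):
  A,B=ray("top",a,.054),ray("top",b,.054);d=A-B;print("deck yaw",np.degrees(np.arctan2(-d[0],d[1])))
E
```

```text
[0.67625107 0.13376093 0.47901694] 5.5
lift_point [([255.2, 149.4], 0.94, [0.722, 0.1332, 0.056]), ([256.9, 169.0], 0.43, [0.7515, 0.1332, 0.056])]
lift_tongue [([257.8, 148.6], 0.62, [0.7212, 0.1371, 0.056])]
deck [([257.2, 170.6], 0.81, [0.7544, 0.1335, 0.054])]
((739.7771606445312, 133.4466552734375), (48.26357650756836, 81.32770538330078), 84.28953552246094) [[696.9000244140625, 113.5], [777.7999877929688, 105.4000015258789], [782.5999755859375, 153.39999389648438], [701.7000122070312, 161.5]]
deck yaw -5.1334998825434734
```

View pics/d.png

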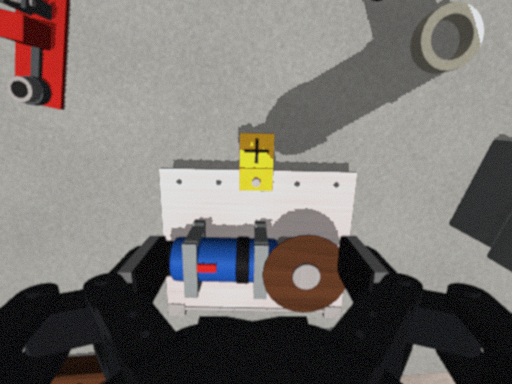

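Tongue cross at (257,151), deck front edge at rows ~168–172. The deck yaw is about -5.5° and the lift point about (0.723, 0.1345). Now I'll grasp the jack.

```bash
python3 - <<'E'
from h import *
y=180-19
manip.move_pose([.529,-.1755,.16],[180,0,y]); 
manip.move_linear([.529,-.1755,.028],rate=.1)
print(eoat.grip(0.02)); s=manip.state();print(s["clock"],s["opening"],s["gripper_force"],s["wrist_force"].round(1),s["eef_pos"])
manip.move_linear([.529,-.1755,.058],rate=.08)
s=manip.state();print(s["opening"],s["gripper_force"],s["wrist_force"].round(1))
d=np.array([np.cos(np.radians(-5.5)),np.sin(np.radians(-5.5))])
p=np.array([.723,.1345])-.17*d
manip.move_linear([*p,.058],[180,0,174.5],rate=.12)
manip.pause(.3);P=cams.camera_params("wrist");im=cams.get_image("wrist");cv2.imwrite("pics/e.png",im)
print(manip.state()["clock"],manip.state()["eef_pos"],manip.state()["tcp_rot"])
for c,Q in (("wrist",P),("scene",None),("top",None)):
  if c!="wrist": cams.get_image(c)
  for th,z in(("jack",.03),("saddle_top",.076),("paddle",.136),("lift_point",.056)):
    r=finder.pinpoint(th,c)
    for a in r[:1]:
      w=ray(c,a["position"],z,Q); print(c,th,np.round(a["position"],1),round(a["score"],2),w.round(4), "rel TCP along/across mm",((w[:2]-p)@d*1000).round(1),((w[:2]-p)@[-d[1],d[0]]*1000).round(1))
E
```

```text
False
9.225 0.020190753919947315 2.2327569499611855 [-0.7  0.3  4.4] [ 0.52949987 -0.17556528  0.02842187]
0.01974302142586897 0.0 [ 0.2  0.4 -0.4]
12.975 [0.55377387 0.15072932 0.05800347] [-1.79999373e+02 -1.93816633e-03  1.74493533e+02]
scene jack [209.1 200. ] 0.78 [ 0.5434 -0.1595  0.03  ] rel TCP along/across mm 19.4 -309.9
scene saddle_top [187.8 208.6] 0.49 [ 0.6227 -0.1924  0.076 ] rel TCP along/across mm 101.5 -335.0
scene paddle [229.7 155.4] 0.76 [ 0.4416 -0.1254  0.136 ] rel TCP along/across mm -85.2 -285.7
scene lift_point [286.5 274.7] 0.83 [0.7305 0.1297 0.056 ] rel TCP along/across mm 177.9 -4.1
top jack [308.8 200.1] 0.97 [ 0.5305 -0.1705  0.03  ] rel TCP along/across mm 7.7 -322.1
top saddle_top [314.9 172.5] 0.42 [ 0.604  -0.1849  0.076 ] rel TCP along/across mm 82.2 -329.3
top paddle [299.5 247. ] 0.72 [ 0.3937 -0.1331  0.136 ] rel TCP along/across mm -132.2 -298.0
top lift_point [203.6 133.9] 0.67 [0.7246 0.1355 0.056 ] rel TCP along/across mm 171.5 1.1
```

View pics/e.png

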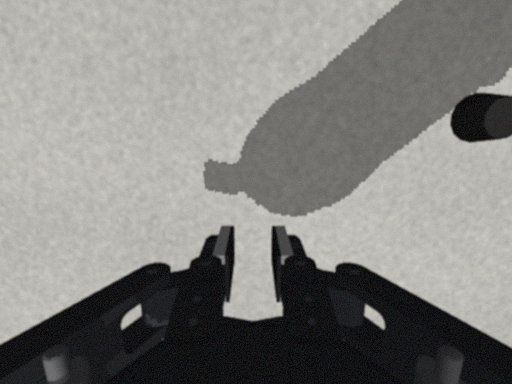

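The picture shows the fingers empty (pads at (228,250) and (283,250)), so the grasp missed. I'll look at the jack again.

```bash
python3 - <<'E'
from h import *
manip.move_linear([.56,.1,.22],rate=.2)
eoat.grip(.085)
manip.move_pose([.55,-.175,.22],[180,0,161])
manip.pause(.3)
P=cams.camera_params("wrist");im=cams.get_image("wrist");cv2.imwrite("pics/f.png",im)
print(manip.state()["clock"],manip.state()["eef_pos"])
for th,z in(("jack",0),("saddle_top",.046),("paddle",.106)):
    r=finder.pinpoint(th,"wrist")
    print(th,[(np.round(a["position"],1).tolist(),round(a["score"],2),ray("wrist",a["position"],z,P).round(4).tolist()) for a in r[:2]])
for z in(.0,.028,.047,.065): print(z,proj("wrist",[.529,-.1755,z],P))
E
```

```text
16.7417 [ 0.55024434 -0.17425762  0.22001743]
jack [([250.2, 150.5], 0.96, [0.5308, -0.172, 0.0])]
saddle_top [([247.8, 216.2], 0.58, [0.6063, -0.201, 0.046])]
paddle [([243.9, 15.1], 0.74, [0.4016, -0.1325, 0.106])]
0.0 [247.43987993 150.10744607]
0.028 [247.03348988 152.48566184]
0.047 [246.72203301 154.30832368]
0.065 [246.39533603 156.22017146]
```

View pics/f.png

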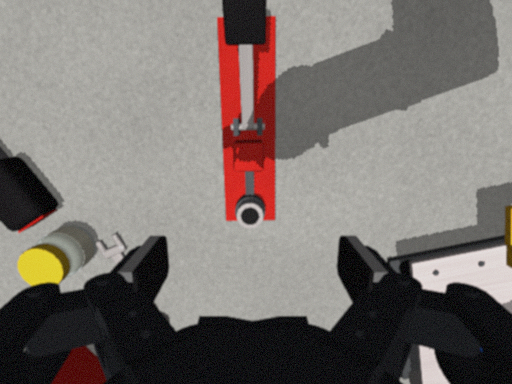

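The jack is still at the same place, with the block at (248,154) exactly where I calculated it. I'll retry slightly deeper and check each closing step.

```bash
python3 - <<'E'
from h import *
manip.move_pose([.5295,-.1745,.12],[180,0,161])
manip.move_linear([.5295,-.1745,.021],rate=.12)
def sh(l):
  s=manip.state();print(l,s["clock"],round(s["opening"],4),round(s["gripper_force"],2),s["wrist_force"].round(1),s["eef_pos"].round(4))
sh("down")
for g in(.045,.03,.0): print(eoat.grip(g)); sh(g)
cv2.imwrite("pics/g.png",np.hstack([cams.get_image("wrist")[60:384],cv2.resize(cams.get_image("scene")[130:240,150:270],(353,324))])[:,:800])
E
```

```text
down 18.3583 0.085 0.0 [ 0.2 -0.7  0.9] [ 0.5303 -0.1746  0.0219]
False
0.045 18.8333 0.045 0.0 [ 0.2  0.7 -0.8] [ 0.5296 -0.1745  0.0212]
False
0.03 19.075 0.0339 59.45 [-0.6  4.6  4.2] [ 0.5301 -0.174   0.0216]
False
0.0 19.2917 0.0337 59.48 [-1.1  3.9  5.4] [ 0.5301 -0.174   0.0216]
```

View pics/g.png

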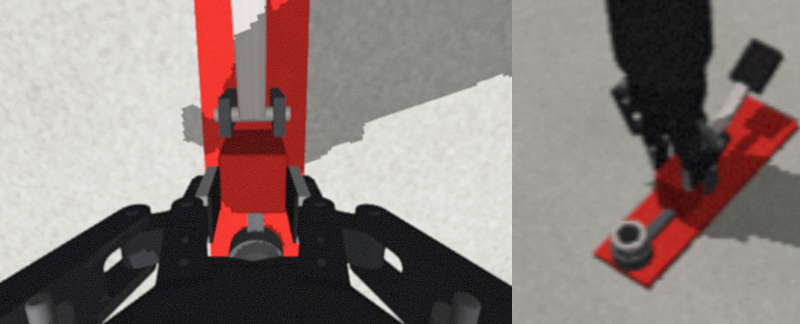

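The jack is now gripped (34 mm, 59 N), but the pads look forward of the block centre. I'll work out the offset from this picture.

```bash
python3 - <<'E'
from h import *
P=cams.camera_params("wrist")
s=manip.state();print(s["tcp_rot"]);e=s["eef_pos"]
f=np.array([np.cos(np.radians(-19)),np.sin(np.radians(-19)),0])
for off in(0,-.01,-.02):
  o=np.array([e[0],e[1],0])+off*f
  print(off,"block top rear/front row(crop)",[proj("wrist",o+x*f+[0,0,.065],P).round(1)-[0,60] for x in(-.017,.017)],"hinge",proj("wrist",o-.035*f+[0,0,.05],P).round(1)-[0,60])
g=np.array([e[0],e[1],0])
print("pad tip edges",[(proj("wrist",g+x*f+[0,0,z],P)-[0,60]).round(1).tolist() for z in(.022,.05) for x in(-.011,.011)])
im=cams.get_image("wrist")
cams.get_image("scene");
for c,Q in(("wrist",P),("scene",None)):
  for th,z in(("jack",0),("saddle_top",.046),("paddle",.106)):
    for a in finder.pinpoint(th,c)[:1]:
      w=ray(c,a["position"],z,Q);print(c,th,np.round(a["position"],1),round(a["score"],2),w.round(4),"along",((w-e)@f*1000).round(1))
E
```

```text
[1.79966631e+02 5.31347422e-02 1.61036569e+02]
0 block top rear/front row(crop) [array([254.1, 153.6]), array([253.9, 214. ])] hinge [254.  112.7]
-0.01 block top rear/front row(crop) [array([254.1, 134.4]), array([254., 197.])] hinge [254.1  94.1]
-0.02 block top rear/front row(crop) [array([254.2, 114.5]), array([254. , 179.4])] hinge [254.1  74.7]
pad tip edges [[253.8, 140.7], [253.7, 172.0], [253.9, 155.0], [253.9, 190.9]]
wrist jack [252.6 207.8] 0.92 [ 0.5308 -0.1751  0.    ] along 1.0
wrist saddle_top [254.8 207.8] 0.39 [ 0.5171 -0.169   0.046 ] along -13.9
scene jack [207.2 201.1] 0.86 [ 0.5287 -0.1731  0.    ] along -1.6
scene saddle_top [187.3 206.9] 0.68 [ 0.5982 -0.207   0.046 ] along 75.1
scene paddle [233.2 150.7] 0.74 [ 0.3938 -0.1309  0.106 ] along -142.9
```

The block-top and hinge projections match offset 0, so the alignment is good. Test lift.

```bash
python3 - <<'E'
from h import *
e=manip.state()["eef_pos"]
def sh(l):
  s=manip.state();print(l,s["clock"],round(s["opening"],4),round(s["gripper_force"],2),s["wrist_force"].round(1),s["wrist_torque"].round(2),s["eef_pos"].round(4))
manip.move_linear([e[0],e[1],e[2]+.012],rate=.03); sh("up"); manip.pause(.2); sh("up2")
cv2.imwrite("pics/h.png",np.hstack([cams.get_image("wrist")[60:384],cv2.resize(cams.get_image("scene")[130:240,150:270],(353,324))])[:,:800])
E
```

```text
up 20.3583 0.0337 60.32 [-0.5 -0.1 -7.6] [-0.04 -0.01 -0.07] [ 0.5298 -0.1741  0.0334]
up2 20.5583 0.0338 60.32 [ 0.7 -0.5 -7.7] [-0.02 -0.09  0.03] [ 0.5298 -0.1741  0.0333]
```

View pics/h.png

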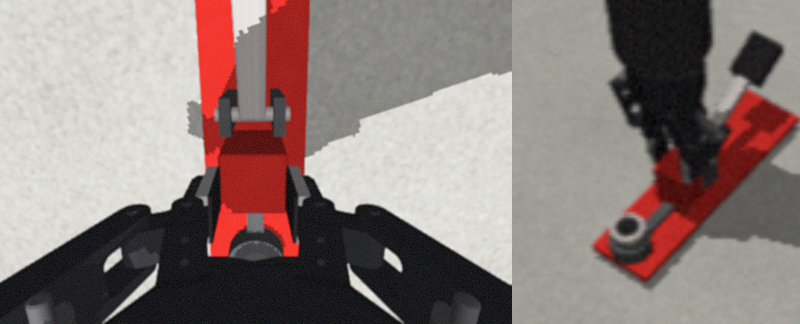

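It carries the full weight (-7.7 N) and the view is unchanged, so there is no slip. Next I'll carry it, slide it in low, set it down and check.

```bash
cat >> h.py <<'E'
L=np.array([.723,.1345]); yaw=-5.5
d=np.array([np.cos(np.radians(yaw)),np.sin(np.radians(yaw))]); n=np.array([-d[1],d[0]])
def sh(l):
  s=manip.state();print(l,round(s["clock"],2),round(s["opening"],4),round(s["gripper_force"],1),s["wrist_force"].round(1),s["eef_pos"].round(4),s["tcp_rot"].round(1))
def look(z0=0,cs=("scene","top","wrist")):
  for c in cs:
    P=cams.camera_params(c); cams.get_image(c)
    for th,z in(("jack",z0),("saddle_top",.046+z0),("paddle",.106+z0),("lift_point",.056),("deck",.054)):
      for a in finder.pinpoint(th,c)[:1]:
        w=ray(c,a["position"],z,P)[:2]; print(c,th,round(a["score"],2),w.round(4),"rel L along/across mm",((w-L)@d*1000).round(1),((w-L)@n*1000).round(1))
E
python3 - <<'E'
from h import *
e=manip.state()["eef_pos"]
manip.move_linear([e[0],e[1],.052],rate=.08)
p=L-.175*d
manip.move_linear([*p,.052],[180,0,180+yaw],rate=.14)
manip.move_linear([*p,.0245],rate=.06); sh("low")
look(.003)
q=L-.08*d
manip.move_linear([*q,.0245],rate=.06); sh("in")
look(.003)
E
```

```text
low 24.12 0.0341 60.5 [ 0.4  0.4 -7.5] [0.5488 0.1512 0.0242] [-180.    -0.   174.5]
scene jack 0.97 [0.5435 0.1526] rel L along/across mm -180.4 0.8
scene saddle_top 0.47 [0.6259 0.1428] rel L along/across mm -97.5 -1.0
scene lift_point 0.82 [0.7226 0.1348] rel L along/across mm -0.4 0.2
scene deck 0.7 [0.7488 0.1329] rel L along/across mm 25.9 0.9
top jack 0.92 [0.5603 0.1538] rel L along/across mm -163.8 3.7
top saddle_top 0.6 [0.6324 0.1454] rel L along/across mm -91.2 2.2
top paddle 0.6 [0.4083 0.1568] rel L along/across mm -315.3 -7.9
top lift_point 0.78 [0.7315 0.1323] rel L along/across mm 8.7 -1.4
top deck 0.86 [0.7484 0.143 ] rel L along/across mm 24.5 10.9
wrist jack 0.77 [0.5506 0.1501] rel L along/across mm -173.1 -1.0
wrist saddle_top 0.19 [0.5021 0.291 ] rel L along/across mm -234.9 134.6
wrist paddle 0.59 [0.5674 0.1481] rel L along/across mm -156.2 -1.3
in 26.76 0.0338 60.5 [ 1.  -0.9 -7.6] [0.6431 0.1422 0.0246] [180.   -0.  174.5]
scene jack 0.73 [0.6428 0.1433] rel L along/across mm -80.7 1.0
scene lift_point 0.69 [0.7231 0.142 ] rel L along/across mm -0.6 7.5
scene deck 0.69 [0.753  0.1321] rel L along/across mm 30.1 0.5
top jack 0.74 [0.7434 0.1498] rel L along/across mm 18.9 17.2
top paddle 0.69 [0.4972 0.1368] rel L along/across mm -224.9 -19.3
top lift_point 0.61 [0.7263 0.1191] rel L along/across mm 4.8 -15.0
top deck 0.66 [0.7556 0.1299] rel L along/across mm 32.9 -1.5
wrist jack 0.58 [0.644  0.1406] rel L along/across mm -79.2 -1.5
```

```bash
python3 - <<'E'
from h import *
q=L-.08*d
manip.move_linear([*q,.0212],rate=.03); sh("set")
eoat.grip(.085); sh("open")
manip.move_linear([*q,.17],rate=.15)
r=L-.225*d
manip.move_pose([*r,.26],[180,0,180+yaw]); 
look(0)
cv2.imwrite("pics/i.png",np.hstack([cv2.resize(cams.get_image("scene")[170:320,190:340],(400,400)),cv2.resize(cams.get_image("wrist"),(400,300))[:400]+0 if 0 else cv2.resize(cams.get_image("wrist"),(400,400))]))
sh("")
E
```

```text
set 27.92 0.0336 61.1 [-0.   0.8 -2.1] [0.644  0.1425 0.0217] [1.800e+02 1.000e-01 1.745e+02]
open 28.47 0.0846 0.0 [ 0.1  0.8 -0.7] [0.6435 0.1422 0.0214] [180.    0.  174.5]
scene jack 0.91 [0.6421 0.1387] rel L along/across mm -80.9 -3.5
scene paddle 0.63 [0.5173 0.1513] rel L along/across mm -206.3 -3.0
scene lift_point 0.68 [0.7195 0.1337] rel L along/across mm -3.4 -1.1
scene deck 0.95 [0.7517 0.1323] rel L along/across mm 28.8 0.6
top jack 0.96 [0.6452 0.1443] rel L along/across mm -78.4 2.3
top paddle 0.55 [0.5004 0.1538] rel L along/across mm -223.4 -2.1
top lift_point 0.65 [0.7321 0.1338] rel L along/across mm 9.2 0.2
top deck 0.63 [0.7501 0.1304] rel L along/across mm 27.4 -1.5
wrist jack 0.88 [0.6421 0.1407] rel L along/across mm -81.1 -1.6
wrist paddle 0.69 [0.5092 0.1543] rel L along/across mm -214.7 -0.8
wrist lift_point 0.66 [0.7231 0.1366] rel L along/across mm -0.2 2.1
wrist deck 0.96 [0.7538 0.1344] rel L along/across mm 30.7 2.8
 31.32 0.0847 0.0 [ 0.1  0.4 -0.2] [0.499  0.1561 0.2601] [180.    0.  174.5]
```

View pics/i.png

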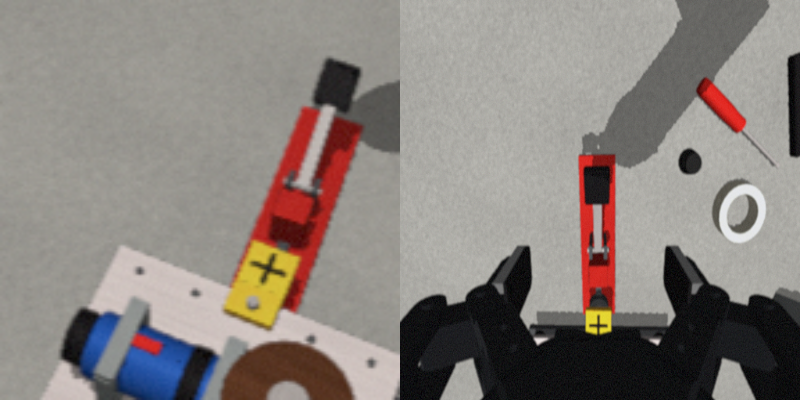

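The scene view shows the jack straight in under the tongue, with the cross at (267,268) in line with the block. The wrist view agrees: jack origin -80±1 mm and ±2 mm sideways. Now the first stroke.

```bash
cat >> h.py <<'E'
def pt(th,dz=0):
  f=np.radians(25.8)-th; x=-.035-.115*np.cos(f)+.007*np.sin(f); z=.05+.115*np.sin(f)+.007*np.cos(f)
  return [*(L+(x-.08+.002)*d),z+dz]
def press():
  for th in np.linspace(.0,.45,7)[1:]:
    manip.move_linear(pt(th,.005*(1-th/.45)),rate=.05); s=manip.state()
    print(round(th,2),s["wrist_force"].round(1),s["eef_pos"].round(4))
  for k in range(6):
    if manip.state()["wrist_force"][2]>24: break
    manip.move_linear(pt(.45,-.001*(k+1)),rate=.01); s=manip.state(); print(k,s["wrist_force"].round(1),s["eef_pos"].round(4))
  manip.pause(.3)
E
python3 - <<'E'
from h import *
eoat.grip(0)
manip.move_linear(pt(0,.03),rate=.15); manip.move_linear(pt(0,.01),rate=.08); sh("above")
press(); sh("down"); look(0,("scene","wrist"))
cv2.imwrite("pics/j.png",np.hstack([cv2.resize(cams.get_image("scene")[170:320,190:340],(400,400)),cv2.resize(cams.get_image("wrist"),(400,400))]))
E
```

```text
above 33.47 -0.0001 0.0 [ 0.4 -0.1  0. ] [0.5105 0.1549 0.1165] [-180.    -0.   174.5]
0.08 [0.6 0.  1.1] [0.5064 0.1553 0.1026]
0.15 [-0.9  0.1  0.2] [0.5029 0.1555 0.0937]
0.22 [-0.4 -0.7 -0.6] [0.5002 0.1557 0.0846]
0.3 [1.  0.3 2.1] [0.4987 0.1563 0.0758]
0.38 [-0.5  0.7  3.2] [0.497  0.1564 0.0665]
0.45 [-0.3  2.   3.9] [0.4961 0.1564 0.0571]
0 [-1.3  0.6  3.1] [0.4961 0.1564 0.0562]
1 [-4.5  0.4 10.3] [0.4962 0.1564 0.0557]
2 [-3.9  1.  11.1] [0.4961 0.1564 0.0547]
3 [-4.2  0.3 11. ] [0.4961 0.1564 0.0538]
4 [-3.   0.7 11.7] [0.496  0.1564 0.0527]
5 [-4.7  0.7 11.2] [0.4959 0.1564 0.0517]
down 37.41 -0.0002 4.8 [-3.7  1.5 11. ] [0.4959 0.1563 0.0518] [180.    0.  174.5]
scene jack 0.92 [0.6466 0.1407] rel L along/across mm -76.6 -1.2
scene paddle 0.42 [0.5215 0.152 ] rel L along/across mm -202.2 -1.9
scene lift_point 0.58 [0.7319 0.1426] rel L along/across mm 8.1 8.9
scene deck 0.56 [0.7451 0.1276] rel L along/across mm 22.6 -4.8
```

View pics/j.png

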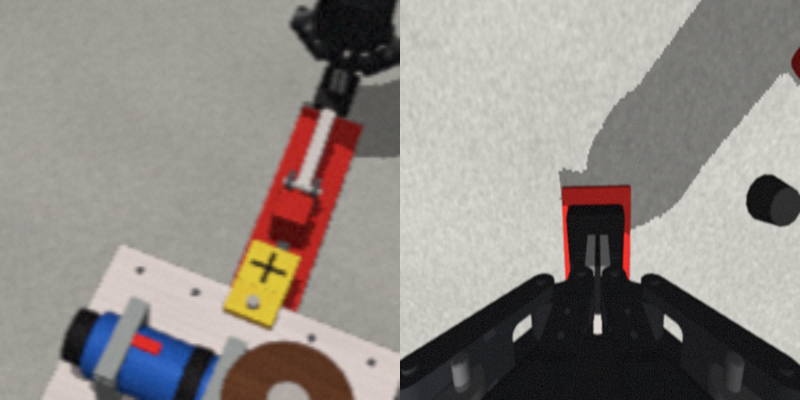

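The force pattern (light spring from z≈0.076, load at 0.056) shows the handle is only partly down. The fingertips sit about 25–30 mm higher than the TCP suggests, which also explains the first missed grasp. I'll keep pressing until the stop.

```bash
cat >> h.py <<'E'
def down(zmin,fmax=26,step=.002):
  z=manip.state()["eef_pos"][2]; x,y,_=pt(.45)
  while z>zmin:
    z-=step; manip.move_linear([x,y,z],rate=.03); s=manip.state(); print(round(z,4),s["wrist_force"].round(1),s["eef_pos"][2].round(4))
    if s["wrist_force"][2]>fmax: break
E
python3 - <<'E'
from h import *
down(.016); manip.pause(.2); sh("end")
look(0,("scene",))
cv2.imwrite("pics/k.png",np.hstack([cv2.resize(cams.get_image("scene")[170:320,190:340],(400,400)),cv2.resize(cams.get_image("wrist"),(400,400))]))
E
```

```text
0.0498 [-3.6  1.1 11.3] 0.0505
0.0478 [-4.6  0.9 12.4] 0.0484
0.0458 [-4.   1.4 11.4] 0.0464
0.0438 [-4.8  1.2 11.2] 0.0444
0.0418 [-4.9  0.2 11.5] 0.0423
0.0398 [-5.6  1.5 11.1] 0.0403
0.0378 [-5.2  0.3 11. ] 0.0383
0.0358 [-5.2  1.6 11.8] 0.0363
0.0338 [-6.2  1.6 11. ] 0.0342
0.0318 [-4.6  1.1 12.7] 0.0322
0.0298 [-6.   1.3 10.6] 0.0302
0.0278 [-6.8  2.1 11.7] 0.0282
0.0258 [-6.6  1.8 11.3] 0.0261
0.0238 [-7.   3.2 11. ] 0.0241
0.0218 [-6.9  1.6 11.8] 0.0221
0.0198 [-7.6  3.1 12.5] 0.0202
0.0178 [-13.1   2.6  27.2] 0.0194
end 42.56 0.0001 13.4 [-13.2   2.4  26. ] [0.4951 0.1562 0.0194] [-180.    -0.   174.5]
scene jack 0.88 [0.6389 0.1382] rel L along/across mm -84.1 -4.4
scene paddle 0.53 [0.527  0.1543] rel L along/across mm -197.0 0.9
scene lift_point 0.71 [0.7243 0.1314] rel L along/across mm 1.6 -3.0
scene deck 0.7 [0.7468 0.1327] rel L along/across mm 23.9 0.4
```

I'm at the picture limit, so I'll compare the saved scene crops numerically to see whether the jack shifted and the deck rose. Then I'll release.

```bash
cat > cmp.py <<'E'
import cv2,numpy as np,sys
def s(n): return cv2.cvtColor(cv2.imread(f"pics/{n}.png")[:,:400],cv2.COLOR_BGR2GRAY)
A=s("i")
for n in sys.argv[1:]:
  B=s(n)
  for nm,(r0,r1,c0,c1) in {"block":(175,235,265,325),"tongue":(238,325,225,300),"deckbase":(245,275,115,160)}.items():
    m=cv2.matchTemplate(B[r0-20:r1+20,c0-20:c1+20],A[r0:r1,c0:c1],cv2.TM_CCOEFF_NORMED);_,v,_,p=cv2.minMaxLoc(m)
    print(n,nm,"shift(crop px, ~1.1mm each)",p[0]-20,p[1]-20,round(v,3))
E
python3 cmp.py j k
```

```text
j block shift(crop px, ~1.1mm each) 0 0 0.996
j tongue shift(crop px, ~1.1mm each) 0 -1 0.992
j deckbase shift(crop px, ~1.1mm each) 0 -1 0.982
k block shift(crop px, ~1.1mm each) 0 0 0.989
k tongue shift(crop px, ~1.1mm each) 1 -7 0.956
k deckbase shift(crop px, ~1.1mm each) 0 -7 0.977
```

The jack hasn't moved and the tongue has risen by the expected amount. I'll release, let the deck settle, then make the second stroke.

```bash
cat > fin.py <<'E'
from h import *
x,y,_=pt(.45)
manip.move_linear([x,y,.05],rate=.05)
manip.move_linear(pt(.1),rate=.06); manip.move_linear(pt(0,.005),rate=.06); manip.pause(.8); sh("released")
def shot(n): cv2.imwrite(f"pics/{n}.png",cv2.resize(cams.get_image("scene")[170:320,190:340],(400,400)))
shot("l")
for th in(.15,.3,.45): manip.move_linear(pt(th),rate=.06)
manip.move_linear([x,y,.024],rate=.04); sh("near")
down(.015,24,.0015); manip.pause(.3); sh("end"); shot("m")
E
python3 fin.py; python3 cmp.py l m
```

```text
released 45.9 -0.0001 0.0 [ 0.3  0.6 -0.2] [0.5105 0.155  0.1114] [180.   -0.  174.5]
near 48.33 -0.0 5.7 [-7.1  2.6 11.8] [0.4948 0.1561 0.0243] [-1.800e+02 -1.000e-01  1.745e+02]
0.0228 [-8.6  2.6 11.7] 0.0231
0.0213 [-8.3  0.8 11.7] 0.0216
0.0198 [-9.   2.4 12.8] 0.0202
0.0183 [-11.8   1.9  23.1] 0.0196
0.0168 [-17.    1.4  34.1] 0.019
end 49.88 0.0 17.0 [-16.2   1.4  33.7] [0.495  0.1561 0.0191] [-180.    -0.   174.5]
l block shift(crop px, ~1.1mm each) 0 0 0.997
l tongue shift(crop px, ~1.1mm each) 0 0 0.999
l deckbase shift(crop px, ~1.1mm each) 0 0 0.998
m block shift(crop px, ~1.1mm each) 0 0 0.989
m tongue shift(crop px, ~1.1mm each) 1 -7 0.953
m deckbase shift(crop px, ~1.1mm each) 0 -7 0.975
```

The deck settled between strokes. The handle is on its stop again, the jack hasn't moved and the deck is raised, so I'm handing in.

```bash
python3 -c "
from h import *
print(manip.hand_in()); sh('x')"
```

```text
the job is handed in; nothing more can be done
None
the job is handed in; nothing more can be done
```

I handed the job in at about 50 s of the 64 s limit: the arm is holding the handle on its stop for the second stroke, the deck is raised on the jack, and the camera checks showed no jack movement; the judge's verdict was not shown.

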